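# Get the sample tube out from behind the reagent bottles

### The arm

A 6-joint arm with a two-finger parallel gripper is mounted at the origin on a cart in front of the work surface, level with it; the furniture and walls round the work are solid. World frame = base frame: x ahead of the robot, y to its left, z up, the work surface at z = 0. Lengths are in m, angles in rad, forces in N, time in s.
With the tool pointing down it reaches from about 0.3 to 0.85 m from the base axis. Payload 4.2 kg.
Tool frame: the origin (TCP) lies midway between the tips of the shut fingers; the grasp point (between the pads) lies 19 mm behind it (grip_depth is the z of the grasp point in the tool frame, in m); z points along the fingers, y is the line along which they close (so a half turn about z gives the same grasp; the last joint's range is limited). The gripper opens to 91 mm and grips with 3 to 60 N. Pads are 32 mm wide; open, the fingers measure 118 mm over their backs; the gripper's body (76 mm by 178 mm) begins 60 mm behind the grasp point.
Start: joints at [-1.225, 0.32, 1.565, -0, 1.257, -0.02], TCP at [0.206, -0.537, 0.214] pointing down, gripper open.
Joint ranges: [-3.11, 3.11], [-0.84, 2.01], [0.21, 2.61], [-1.34, 4.49], [0.05, 2.63], [-2.56, 2.56]. Speed limits (rad/s): [2.57, 2.57, 3.14, 3.14, 3.14, 3.14].

### API

Orientations are given as a unit quaternion [w, x, y, z].
In Python, from bench import * gives the robot as it stands. The module is installed in compiled form; this text tells all that it offers.
- The arm moves only by the tool play_rows, never from a script. Its argument "increments" is text: rows parted by semicolons, each of 5 numbers parted by spaces: the shift along the tool's x, y, z in cm, then the turn about the tool's z in rad, then the closure, from 0 (fully open) to 1 (shut). In form: x y z turn claw; .... A call has 1 to 12 rows; each row shifts and turns the commanded pose from where the row before left it, along the tool's axes as they then stand; what a row does not reach is not made up. A row lasts 1/10 s, in which the tool goes at most 50 mm and 8.59 degrees, less where a joint would pass 70% of its speed; a pose out of reach is approached as far as the arm can. A call is refused whole if a number of a shift passes 5 or a number of a turn 0.15, either way. A call with a gripper value outside its range is refused whole. The fingers move at their own pace and stop on an object; "squeeze" is the grip in N (left out, the last holds). Time passes only in rows, so rows that do not move let the fingers close. It gives the time, the measured TCP pose, the force, the opening and the grip force at its end, in the units of the state.
- observe(): the state, without advancing time (a new reading comes with each control period).
- snapshot(name): name is "scene" or "top" or "wrist"; returns (picture, depth): 420x560x3 uint8, blue, green, red; 420x560 float32, m along the optical axis (not along the pixel's ray), 0 where there is no reading.
- get_calibration(name): a dict with "intrinsics" (3x3 intrinsics, pixels), "k1" (the pictures are not rectified: a ray, as slopes to the right and down, at radius r is drawn at 1 + k1 r^2 times it, then the intrinsics apply), "eye" and "orientation" of the camera in the world; the wrist camera has in their place "T_tool_cam" (4x4, takes a point from camera to tool coordinates, whose origin is the TCP and whose axes are the flange's). Camera axes: x right, y down, z forward; pixel columns grow to the right and rows downward; lengths in m; the calibration is good to about 2 mm. A picture is of the moment at which its call begins: read the wrist's pose just before it. get_calibration takes no time and is no camera call.
- job_done(): hands the job in; it is judged then, once.
The state is a dict: "time_s": time; "joint_pos": joint angles; "dq": joint speeds; "joint_torque": joint torques, N m; "position": TCP position; "tcp_rot": TCP orientation; "ft_force": force on the tool from outside, world axes, zero at the start; "moment": the same for the moment, N m; "gripper_width": finger opening in m; "grip_force": force on a finger pad.
Only numpy, scipy, OpenCV 4.12 (cv2) and the standard library are available. Lean on these libraries where they do the work, as an engineer would, in place of code of your own. Each camera call takes 0.05 s, during which the arm holds its last target. There are 200 camera calls.

### The job

Stand the amber bottle that is next to the tube well, the black jar and the clear bottle aside upright on the square steel tray; once all three are there, draw the sample tube straight up out of its close-fitting well and stand it upright in the middle of the round white dish. Then put the amber bottle, the jar and the clear bottle back upright, each on the spot where it stood at the start, keeping everything upright throughout and leaving the beaker and the marker pen where they are.

Things in the scene. Friction and masses are not known exactly. Their poses are not given: they have to be found in the camera images.
- amber_bottle: amber (brown) round glass bottle, 86 mm across, 180 mm tall, 0.4 to 0.7 kg; tight black cap 38 mm across from 139 to 180 mm height: grip there. Loose. Origin at the centre of its underside, z up. At one of three places round the tube well: left, in front (towards the robot) or right, about 73 mm from its axis. (Another amber bottle, fixed, stands far back by the wall: not that one)
- black_jar: black plastic wide-mouth jar, squarish body 78 x 85 mm, 149 mm tall, 0.35 to 0.6 kg; black ribbed screw cap 60 mm across from 124 mm to 148 mm height, tight: grip it by the cap. Loose. Origin at the centre of its underside, z up. At another of the three places round the well
- clear_bottle: clear glass bottle, round body 63 mm across, 141 mm tall, 0.15 to 0.3 kg; blue screw cap 50 mm across from 114 mm to 141 mm height, tight: grip it by the cap. Loose. Origin at the centre of its underside, z up. At the third of the three places round the well
- sample_tube: blue capped sample tube, a cylinder 25 mm across and 68 mm tall, about 35 g, loose, standing in the tube well with its top 74 mm above the bench. Origin at the centre of its underside, z up along the tube
- tube_well: aluminium sleeve fixed upright on the bench, 36 mm outside diameter, foot 46 mm across, top 42 mm above the bench; round bore 27 mm wide, open above, its floor 6 mm above the bench, so the tube is 36 mm deep in it and stands out by 32 mm. Origin on its axis at the bench, z up; -x of its frame faces about to the robot
- side_tray: square shallow bare-steel tray, fixed, 240 x 240 mm, the free side area to the left; flat floor 234 x 234 mm, 3 mm above the bench, room for the three side by side; rim 14 mm above the bench. Origin at its centre at bench level; its x and y run along its sides, x roughly away from the robot
- round_dish: white round shallow dish, fixed, 72 mm outside diameter, flat inner floor 64 mm across and 6 mm above the bench, rim 11 mm above the bench. Origin at its centre at bench level
- beaker: bystander: empty glass beaker 73 mm across, 94 mm tall, loose, at the right; leave it alone. Origin at the centre of its underside
- marker_pen: bystander: white marker pen with a black cap, 133 mm long, 14 mm thick, loose, lying behind the tray; leave it alone. Origin under its middle
Things that resemble listed ones, but are neither listed nor needed, are in the scene too. What is shaped like the clear_bottle but pink is not meant.

How it is judged:
By the outcome, as a careful person would: the job done as asked, in the order asked, and still so for the second after the job is handed in, with the robot touching nothing.
It also fails if it takes over 141 s, if anything falls off the work surface, if the arm or the gripper's body presses on something with over 40 N, if the wrist force passes 120 N, or if a joint passes its speed limit or range.

## Working session

There is one attempt and no reset: what is moved stays moved. The work goes in short steps, Python scripts to look and compute and a tool call to move; the robot and the scene stay as the last step left them, time stands still between calls to the robot, and variables do not carry over. Pictures are saved under pics/ and viewed, at most 14 in all, crops included, and the job is handed in when it is done.

Besides the shell and the picture viewer there is one more tool, called by a JSON object that holds its "api" and its "payload". play_rows: Moves the arm, as the interface text tells. Its arguments: {"type":"object","properties":{"increments":{"type":"string"},"squeeze":{"type":"number"}},"required":["increments"]}

```bash
mkdir -p pics; cat > h.py <<'E'
from bench import *
import numpy as np, cv2
from scipy.spatial.transform import Rotation as R
def rot(q): return R.from_quat([q[1],q[2],q[3],q[0]]).as_matrix()
def cam(name,st=None):
    c=get_calibration(name)
    if name=='wrist':
        T=np.array(c['T_tool_cam']); Rw=rot(st['tcp_rot'])
        return c,Rw@T[:3,:3],Rw@T[:3,3]+np.array(st['position'])
    o=np.array(c['orientation'],float)
    return c,(o if o.shape==(3,3) else rot(o)),np.array(c['eye'])
def rays(cm,uv):
    c,Rm,e=cm; K=np.array(c['intrinsics']); uv=np.atleast_2d(np.array(uv,float))
    p=cv2.undistortPoints(uv.reshape(-1,1,2),K,np.array([c['k1'],0,0,0.]),).reshape(-1,2) 
    return (Rm@np.c_[p,np.ones(len(p))].T).T,e
def plane(cm,uv,z):
    d,e=rays(cm,uv); return e+d*((z-e[2])/d[:,2])[:,None]
def depthpts(cm,uv,dep):
    d,e=rays(cm,uv); uv=np.atleast_2d(uv).astype(int); return e+d*dep[uv[:,1],uv[:,0]][:,None]
E
python3 - <<'E'
from h import *
s=observe();print({k:np.round(v,3) for k,v in s.items()})
for n in ['scene','top','wrist']:
    s=observe();p,d=snapshot(n);cv2.imwrite(f'pics/{n}0.png',p);np.save(f'{n}0.npy',d)
    c=get_calibration(n);print(n,c)
E
```

```text
{'time_s': np.float64(0.0), 'joint_pos': array([-1.225,  0.32 ,  1.566, -0.   ,  1.257, -0.02 ]), 'dq': array([ 0.   ,  0.001, -0.001,  0.001, -0.   , -0.001]), 'joint_torque': array([-2.0000e-03, -4.1246e+01, -2.3198e+01,  7.3000e-02,  4.6000e-02,
       -0.0000e+00]), 'position': array([ 0.205, -0.536,  0.213]), 'tcp_rot': array([-0.001,  0.983,  0.182, -0.   ]), 'ft_force': array([-0.074,  0.308, -1.097]), 'moment': array([-0.017,  0.043,  0.051]), 'grip_force': np.float64(0.0), 'gripper_width': np.float64(0.091)}
scene {'intrinsics': array([[486.54329592,   0.        , 273.71239668],
       [  0.        , 486.54329592, 215.47062082],
       [  0.        ,   0.        ,   1.        ]]), 'k1': -0.004641355562009612, 'eye': array([-0.42655357,  0.8675224 ,  0.92089169]), 'orientation': array([ 0.18944877, -0.38896528,  0.79821741, -0.41912306])}
top {'intrinsics': array([[532.05040571,   0.        , 280.43038579],
       [  0.        , 532.05040571, 214.1267302 ],
       [  0.        ,   0.        ,   1.        ]]), 'k1': -0.03990118449357862, 'eye': array([0.18087556, 0.04449734, 1.81232035]), 'orientation': array([-0.07519142,  0.72059721, -0.68531912,  0.07364519])}
wrist {'intrinsics': array([[328.27181141,   0.        , 274.26086448],
       [  0.        , 328.27181141, 210.17859924],
       [  0.        ,   0.        ,   1.        ]]), 'k1': -0.04217875798481994, 'T_tool_cam': array([[-2.72616912e-04, -9.60889667e-01, -2.76931353e-01,
         7.81121002e-02],
       [ 9.99999952e-01, -3.02100090e-04,  6.37990432e-05,
         1.05771755e-03],
       [-1.44964828e-04, -2.76931322e-01,  9.60889703e-01,
        -1.70427079e-01],
       [ 0.00000000e+00,  0.00000000e+00,  0.00000000e+00,
         1.00000000e+00]])}
```

View pics/top0.png

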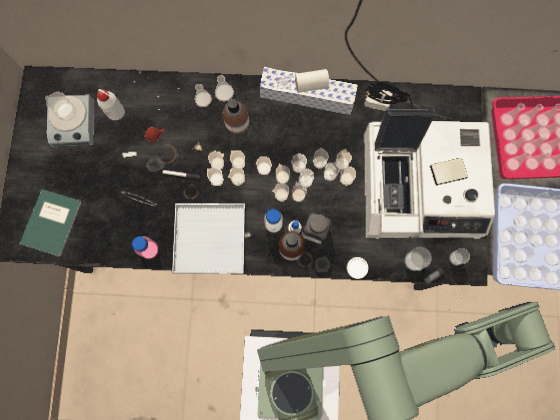

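View pics/scene0.png

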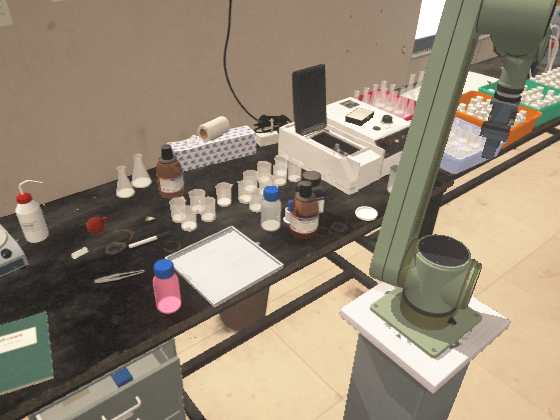

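Top view: amber candidates are (291,244), in front of the well, and (235,117), far back by the wall and so not meant. Blue-cap candidates are the clear bottle at (273,220) and the pink one at (145,246), which is not meant. The black jar is at (318,228), the tube at (295,228), the tray at (209,239) and the dish at (357,268). One close crop to check these choices.

```bash
python3 - <<'E'
from h import *
p=cv2.imread('pics/top0.png');d=np.load('top0.npy')
cv2.imwrite('pics/c1.png',cv2.resize(p[195:285,250:380],None,fx=6,fy=6,interpolation=cv2.INTER_CUBIC))
cm=cam('top')
v,u=np.mgrid[160:285,165:470]; uv=np.c_[u.ravel(),v.ravel()]
P=depthpts(cm,uv,d).reshape(v.shape+(3,)); np.save('P.npy',P)
hsv=cv2.cvtColor(p,cv2.COLOR_BGR2HSV)[160:285,165:470]
Z=P[...,2]
for name,lo,hi in [('amber',.165,.195),('jar',.142,.160),('clear',.132,.1415),('tube',.06,.09),('any90',.085,.105)]:
    m=((Z>lo)&(Z<hi)).astype(np.uint8)
    n,l,s,c=cv2.connectedComponentsWithStats(m)
    for i in range(1,n):
        if s[i,4]>8: 
            q=P[l==i]; print(name,s[i],'uv',c[i]+[165,160],'mean',q.mean(0).round(4),'ext',(q.max(0)-q.min(0)).round(3))
E
```

```text
amber [264   0  39  26 720] uv [448.03055556 171.3625    ] mean [ 0.6966 -0.4725  0.1826] ext [0.085 0.123 0.029]
amber [300  30   5  11  36] uv [467.66666667 194.75      ] mean [ 0.6244 -0.5366  0.1753] ext [0.032 0.013 0.021]
amber [122  75  11  11  95] uv [291.77894737 240.16842105] mean [0.4496 0.0175 0.1778] ext [0.031 0.032 0.025]
jar [ 255    0   50   62 1688] uv [444.18305687 195.70616114] mean [ 0.6233 -0.4676  0.1543] ext [0.206 0.162 0.018]
jar [107  51   9  11  27] uv [276.81481481 215.44444444] mean [0.5327 0.0685 0.1448] ext [0.032 0.026 0.008]
jar [145  55  18  18 239] uv [318.59414226 223.24686192] mean [ 0.5134 -0.0659  0.148 ] ext [0.057 0.055 0.016]
jar [101  57  10   6  17] uv [270.70588235 219.29411765] mean [0.5191 0.0874 0.1449] ext [0.016 0.03  0.01 ]
jar [121  80   8   9  20] uv [288.95 245.1 ] mean [0.438  0.0253 0.1501] ext [0.024 0.023 0.016]
clear [253   3   4  15  30] uv [418.96666667 170.9       ] mean [ 0.708  -0.391   0.1358] ext [0.049 0.012 0.009]
clear [253  19  52  54 298] uv [435.54697987 213.72483221] mean [ 0.5663 -0.4439  0.1364] ext [0.178 0.
[... 5399 characters left out ...]
0.5067 -0.3851  0.0959] ext [0.006 0.023 0.019]
any90 [246  88   8   6  10] uv [414.4 249.7] mean [ 0.4527 -0.3868  0.0891] ext [0.018 0.024 0.006]
any90 [255  88   7   3   9] uv [423.33333333 248.88888889] mean [ 0.4566 -0.4159  0.0904] ext [0.007 0.02  0.014]
any90 [130  93   7   4   9] uv [297.88888889 254.77777778] mean [ 0.4163 -0.0059  0.0947] ext [0.012 0.019 0.016]
any90 [259  92   7  15  28] uv [428.14285714 258.42857143] mean [ 0.4258 -0.4313  0.0911] ext [0.048 0.022 0.017]
any90 [121  94   8   5  14] uv [290.14285714 256.07142857] mean [0.4105 0.0191 0.0965] ext [0.01  0.023 0.02 ]
any90 [248 104  10   6  15] uv [418.  267.2] mean [ 0.3953 -0.3978  0.0919] ext [0.017 0.029 0.016]
```

View pics/c1.png

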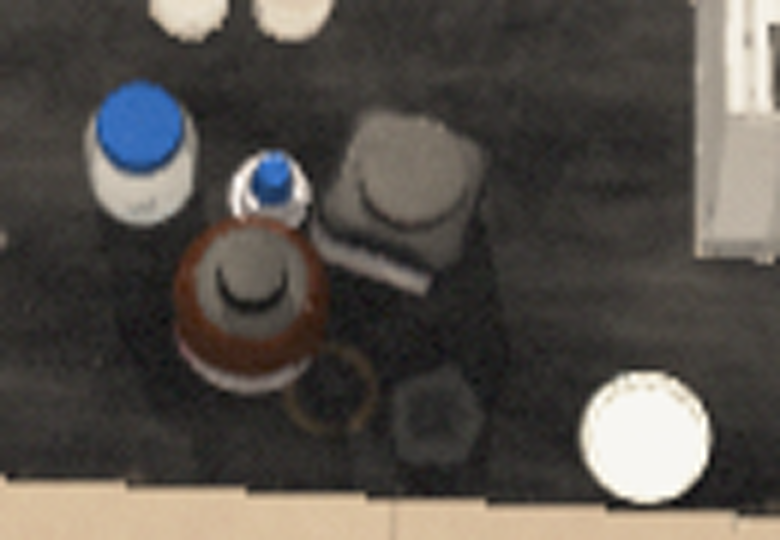

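Crop confirms it: the amber bottle is in front of the well, the clear bottle (blue cap) is on its left, the jar on its right and the tube's blue top between them. Distances to the tube are 73–76 mm, as expected. Next I measure the tray and dish.

```bash
python3 - <<'E'
from h import *
p=cv2.imread('pics/top0.png');cm=cam('top');d=np.load('top0.npy')
hsv=cv2.cvtColor(p,cv2.COLOR_BGR2HSV)
m=((hsv[...,2]>110)&(hsv[...,1]<60)).astype(np.uint8)
def blob(x0,y0,x1,y1):
    r=np.zeros_like(m); r[y0:y1,x0:x1]=m[y0:y1,x0:x1]
    cs,_=cv2.findContours(r,0,2); return max(cs,key=cv2.contourArea)
t=blob(165,195,252,282); b=cv2.boxPoints(cv2.minAreaRect(t)); q=plane(cm,b,.014); print('tray',q.round(4),q.mean(0).round(4),[np.linalg.norm(q[i]-q[i-1]).round(4) for i in range(4)])
c=blob(342,252,374,280);(u,v),r=cv2.minEnclosingCircle(c); e=cv2.fitEllipse(c); q=plane(cm,[e[0],[u,v]],.011);print('dish',e,q.round(4), r*2*1.8/532)
# caps: blue masks with plane
b=((hsv[...,0]>95)&(hsv[...,0]<125)&(hsv[...,1]>110)).astype(np.uint8)
n,l,s,cc=cv2.connectedComponentsWithStats(b)
for i in range(1,n):
    if s[i,4]>6 and 180<cc[i][1]<280 and 250<cc[i][0]<380: print(s[i],cc[i],plane(cm,cc[i],.141).round(4),plane(cm,cc[i],.074).round(4))
# beaker depth check bench
print(depthpts(cm,[[340,240],[250,255],[230,235]],d).round(4))
E
```

```text
tray [[0.5861 0.4365 0.014 ]
 [0.5997 0.1656 0.014 ]
 [0.3573 0.1507 0.014 ]
 [0.3437 0.4142 0.014 ]] [0.4717 0.2918 0.014 ] [np.float64(0.2434), np.float64(0.2712), np.float64(0.2429), np.float64(0.2639)]
dish ((357.06463623046875, 267.3478088378906), (21.129520416259766, 21.669191360473633), 137.2692108154297) [[ 0.3948 -0.2109  0.011 ]
 [ 0.395  -0.2112  0.011 ]] 0.07514367713067766
[266 208  14  16 170] [272.75882353 215.58235294] [[0.5324 0.0815 0.141 ]] [[0.5465 0.083  0.074 ]]
[292 221   6   8  38] [294.78947368 224.63157895] [[0.5064 0.0096 0.141 ]] [[0.5195 0.0082 0.074 ]]
[[ 0.4874 -0.1513  0.0025]
 [ 0.4198  0.1551  0.0033]
 [ 0.4839  0.2273  0.0132]]
```

{"api": "play_rows", "payload": {"increments": "0 0 -4 -0.15 0;0 0 -4 -0.15 0;0 0 -4 -0.15 0;0 0 0 -0.15 0;0 0 0 -0.15 0;0 0 0 -0.15 0;0 0 0 -0.15 0;0 0 0 -0.15 0"}}

```text
time_s: 0.95
position: [0.2056, -0.5368, 0.3336]
tcp_rot: [-0.0, 0.707, 0.708, 0.0]
ft_force: [-0.3, -0.2, 0.3]
gripper_width: 0.091
grip_force: 0.0
```

```bash
cat >> h.py <<'E'
def to(x,y,z,yaw=0.0):
    """print tool-frame shift cm & turn to reach target with tool y along +x rotated by yaw"""
    s=observe();Rm=rot(s['tcp_rot']);dl=Rm.T@(np.array([x,y,z])-s['position'])*100
    a=np.arctan2(Rm[1,1],Rm[0,1]); print('shift cm',dl.round(2),'turn',round(-(yaw-a),3),'pos',np.round(s['position'],4),'tilt',Rm[:,2].round(3),'t',s['time_s'],'w',round(s['gripper_width'],4))
E
python3 -c "
from h import *
to(.4496,.0175,.33)"
```

```text
shift cm [55.4  24.47  0.39] turn 0.001 pos [ 0.2056 -0.5368  0.3336] tilt [-0.     0.001 -1.   ] t 0.95 w 0.091
```

{"api": "play_rows", "payload": {"increments": "4.5 2 0 0 0;4.5 2 0 0 0;4.5 2 0 0 0;4.5 2 0 0 0;4.5 2 0 0 0;4.5 2 0 0 0;4.5 2 0 0 0;4.5 2 0 0 0;4.5 2 0 0 0;4.5 2 0 0 0;4.5 2 0 0 0;4.5 2 0 0 0"}}

```text
time_s: 2.15
position: [0.4486, 0.0039, 0.3339]
tcp_rot: [0.0, 0.709, 0.705, -0.0]
ft_force: [1.2, -0.1, 0.5]
gripper_width: 0.0912
grip_force: 0.0
```

{"api": "play_rows", "payload": {"increments": "1.4 0.5 0 0 0;0 0 0 0 0;0 0 0 0 0"}}

```text
time_s: 2.45
position: [0.4531, 0.0156, 0.3336]
tcp_rot: [-0.0, 0.709, 0.706, -0.001]
ft_force: [-0.9, -0.1, -0.8]
gripper_width: 0.0909
grip_force: 0.0
```

```bash
python3 -c "
from h import *
to(.4496,.0175,.33)
s=observe();np.save('s1.npy',s,allow_pickle=True);p,d=snapshot('wrist');cv2.imwrite('pics/w1.png',p);np.save('w1.npy',d)"
```

```text
shift cm [ 0.19 -0.35  0.36] turn -0.004 pos [0.4531 0.0156 0.3336] tilt [-0.001 -0.001 -1.   ] t 2.45 w 0.0909
```

View pics/w1.png

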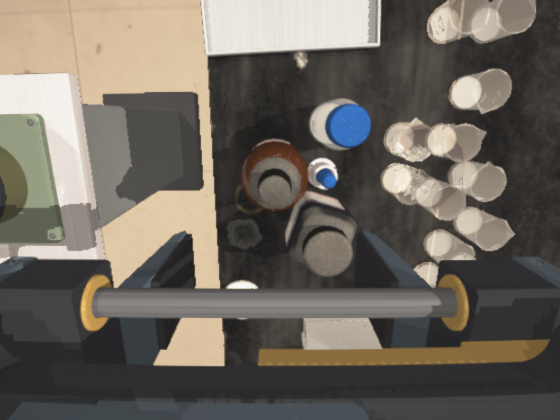

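Wrist view: amber cap at (274,185), clear bottle's cap at (348,125), jar cap at (327,248), tube at (326,178), and the tray's right edge along the top. I'll measure these caps with depth.

```bash
python3 - <<'E'
from h import *
s=np.load('s1.npy',allow_pickle=True).item();cm=cam('wrist',s);p=cv2.imread('pics/w1.png');d=np.load('w1.npy')
v,u=np.mgrid[0:290,200:400];uv=np.c_[u.ravel(),v.ravel()];P=depthpts(cm,uv,d).reshape(v.shape+(3,))
Z=P[...,2]
for name,lo,hi,r in [('amber',.17,.19,.019),('jar',.142,.156,.03),('clear',.134,.148,.025),('tube',.067,.082,.0125)]:
    m=((Z>lo)&(Z<hi)).astype(np.uint8);n,l,st,c=cv2.connectedComponentsWithStats(m)
    for i in range(1,n):
        if st[i,4]>80:
            k=(l==i).astype(np.uint8);cs,_=cv2.findContours(k,0,2);h=max(cs,key=cv2.contourArea).reshape(-1,2)+[200,0]
            z=np.median(P[l==i][:,2]);q=plane(cm,h,z)[:,:2].astype(np.float32);(cx,cy),rr=cv2.minEnclosingCircle(q*1000)
            print(name,st[i,4],c[i]+[200,0],'mean',P[l==i].mean(0).round(4),'circ',round(cx,1),round(cy,1),'r',round(rr,1),'z',z.round(4))
for uv in [[206,54],[381,46]]: print(plane(cm,uv,.014).round(4))
print(plane(cm,[[278,25],[240,25]],0.003))
E
```

```text
amber 826 [274.43825666 190.5       ] mean [0.4532 0.0197 0.1789] circ 453.3 19.6 r 17.1 z 0.1792
jar 87 [274.63218391 173.04597701] mean [0.4535 0.0326 0.1499] circ 452.8 24.5 r 17.6 z 0.1501
jar 1766 [327.77236693 253.27519819] mean [ 0.5157 -0.0633  0.1475] circ 515.6 -63.6 r 29.7 z 0.1476
clear 1510 [348.75231788 125.04238411] mean [0.5337 0.0829 0.14  ] circ 533.3 82.6 r 23.7 z 0.1403
clear 1047 [274.61222541 179.12989494] mean [0.4534 0.0233 0.1371] circ 453.4 18.1 r 30.4 z 0.1371
clear 1287 [327.28749029 250.94794095] mean [ 0.5152 -0.0609  0.1463] circ 515.0 -62.4 r 31.0 z 0.1472
tube 188 [328.42553191 180.83510638] mean [0.5253 0.0086 0.0721] circ 525.4 8.9 r 10.5 z 0.0729
tube 285 [311.50877193 212.69824561] mean [ 0.5033 -0.0349  0.0757] circ 511.7 -57.6 r 49.0 z 0.0762
[[0.3594 0.1761 0.014 ]]
[[0.6005 0.1858 0.014 ]]
[[0.45893274 0.21455208 0.003     ]
 [0.40638215 0.21491687 0.003     ]]
```

{"api": "play_rows", "payload": {"increments": "0.4 0 4 0 0;0 0 4 0 0;0 0 4 0 0;0 0 3 0 0;0 0 2 0 0;0 0 1.75 0 0;0 0 0 0 0;0 0 0 0 0"}}

```text
time_s: 3.3
position: [0.4536, 0.0188, 0.147]
tcp_rot: [0.0, 0.71, 0.705, 0.0]
ft_force: [-0.1, 0.2, 1.0]
gripper_width: 0.091
grip_force: 0.0
```

{"api": "play_rows", "payload": {"increments": "0 0 0 0 1;0 0 0 0 1;0 0 0 0 1;0 0 0 0 1;0 0 0 0 1;0 0 0 0 1;0 0 0 0 1;0 0 0 0 1;0 0 0 0 1;0 0 0 0 1", "squeeze": 40}}

```text
time_s: 4.3
position: [0.4532, 0.0198, 0.1464]
tcp_rot: [-0.0, 0.709, 0.705, -0.0]
ft_force: [-1.3, 0.9, 1.4]
gripper_width: 0.0353
grip_force: 40.0
```

```bash
python3 -c "
from h import *
to(.453,.0195,.146);print(observe()['grip_force'],observe()['ft_force'])"
```

```text
shift cm [-0.03 -0.02  0.04] turn -0.005 pos [0.4532 0.0198 0.1464] tilt [-0.001 -0.    -1.   ] t 4.3 w 0.0353
40.00028988928534 [-1.33736851  0.94999244  1.41349919]
```

{"api": "play_rows", "payload": {"increments": "0 0 -0.5 0 1;0 0 -1 0 1;0 0 -2 0 1;0 0 -3 0 1;0 0 -3 0 1;0 0 -3 0 1;0 0 -2.5 0 1;0 0 -1.5 0 1;0 0 -0.5 0 1;0 0 0 0 1"}}

```text
time_s: 5.3
position: [0.4535, 0.0198, 0.3168]
tcp_rot: [0.0, 0.709, 0.705, 0.0]
ft_force: [-0.6, 0.8, -5.8]
gripper_width: 0.0351
grip_force: 40.0
```

```bash
python3 -c "
from h import *
to(.533,.358,.151);print(observe()['grip_force'],observe()['ft_force'])
s=observe();p,d=snapshot('scene');cv2.imwrite('pics/s2.png',p)"
```

```text
shift cm [33.87  7.77 16.58] turn -0.005 pos [0.4535 0.0198 0.3168] tilt [ 0.001 -0.    -1.   ] t 5.3 w 0.0351
39.99861867225263 [-0.64211047  0.76733896 -5.76484472]
```

View pics/s2.png

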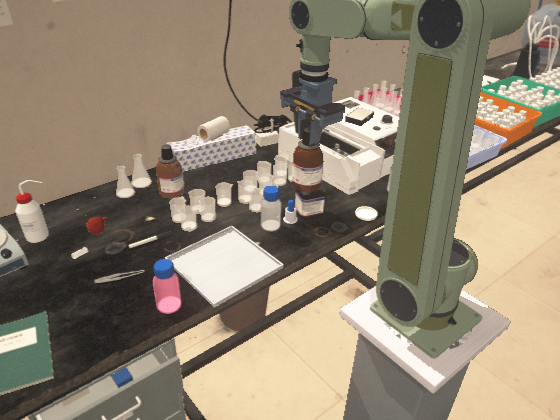

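The amber bottle hangs upright at (308,165), and the tube at (290,212) and clear bottle are undisturbed. Carrying it to the tray.

{"api": "play_rows", "payload": {"increments": "1 0.2 0 0 1;2 0.5 0 0 1;3.5 0.8 0 0 1;4 0.9 0 0 1;4 0.9 0 0 1;4 0.9 0 0 1;4 0.9 0 0 1;4 0.9 0 0 1;3.5 0.8 0 0 1;2 0.5 0 0 1;1 0.3 0 0 1;0.9 0.2 0 0 1"}}

```text
time_s: 6.55
position: [0.5328, 0.3589, 0.315]
tcp_rot: [0.0, 0.709, 0.706, -0.002]
ft_force: [0.3, 0.4, -5.3]
gripper_width: 0.0352
grip_force: 40.0
```

{"api": "play_rows", "payload": {"increments": "0 0 1 0 1;0 0 2 0 1;0 0 3 0 1;0 0 3 0 1;0 0 2 0 1;0 0 1 0 1;0 0 1 0 1;0 0 0 0 1;0 0 0 0 1"}}

```text
time_s: 7.45
position: [0.5336, 0.3584, 0.1873]
tcp_rot: [0.0, 0.709, 0.705, 0.001]
ft_force: [0.3, 0.2, -4.5]
gripper_width: 0.0353
grip_force: 40.0
```

```bash
python3 - <<'E'
from h import *
to(.533,.358,.1494)
s=observe();p,d=snapshot('wrist');cv2.imwrite('pics/w3.png',p);cm=cam('wrist',s)
hsv=cv2.cvtColor(p,cv2.COLOR_BGR2HSV)
print(depthpts(cm,[[100+60*i,60+60*j] for j in range(4) for i in range(6)],d).round(3))
E
```

```text
shift cm [-0.04 -0.07  3.79] turn -0.005 pos [0.5336 0.3584 0.1873] tilt [ 0.001  0.001 -1.   ] t 7.45 w 0.0353
[[-0.051  0.626 -0.824]
 [ 0.443  0.48   0.075]
 [ 0.48   0.491  0.001]
 [ 0.541  0.491 -0.   ]
 [ 0.601  0.491 -0.001]
 [ 0.662  0.491  0.001]
 [-0.08   0.43  -0.827]
 [ 0.413  0.433 -0.   ]
 [ 0.477  0.432 -0.001]
 [ 0.54   0.432  0.   ]
 [ 0.604  0.431  0.001]
 [ 0.668  0.431 -0.002]
 [-0.107  0.216 -0.821]
 [ 0.408  0.369  0.003]
 [ 0.474  0.368  0.002]
 [ 0.538  0.395  0.148]
 [ 0.607  0.367 -0.   ]
 [ 0.674  0.367 -0.001]
 [ 0.066  0.121 -0.457]
 [ 0.402  0.299  0.004]
 [ 0.498  0.357  0.155]
 [ 0.537  0.374  0.201]
 [ 0.611  0.296 -0.001]
 [ 0.668  0.308  0.033]]
```

View pics/w3.png

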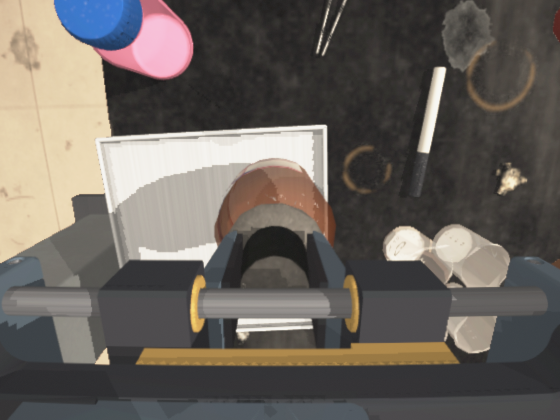

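Amber bottle upright over the tray. The tray's left corners show at (97,139) and (326,127), and the marker lies clear at (428,130). I'll check the corners.

```bash
python3 - <<'E'
from h import *
s=observe();cm=cam('wrist',s)
print(plane(cm,[[326,127],[97,139],[326,300]],.014).round(4))
E
```

```text
[[0.5875 0.425  0.014 ]
 [0.3502 0.4151 0.014 ]
 [0.5951 0.2254 0.014 ]]
```

{"api": "play_rows", "payload": {"increments": "0 -0.5 1 0 1;0 0 1 0 1;0 0 0.8 0 1;0 0 0.5 0 1;0 0 0.3 0 1;0 0 0.1 0 1;0 0 0 0 1;0 0 0 0 1"}}

```text
time_s: 8.3
position: [0.5284, 0.3585, 0.1496]
tcp_rot: [0.0, 0.709, 0.705, 0.0]
ft_force: [-0.2, -0.4, -3.9]
gripper_width: 0.0354
grip_force: 40.0
```

```bash
python3 -c "
from h import *
to(.528,.358,.1494);print(observe()['ft_force'])"
```

```text
shift cm [-0.05 -0.04  0.02] turn -0.005 pos [0.5284 0.3585 0.1496] tilt [ 0.001  0.    -1.   ] t 8.3 w 0.0354
[-0.16546919 -0.43591322 -3.93420434]
```

Nearly in contact. I'll lower a touch and release.

{"api": "play_rows", "payload": {"increments": "0 0 0.1 0 1;0 0 0.05 0 1;0 0 0 0 1;0 0 0 0 0.7;0 0 0 0 0.5;0 0 0 0 0;0 0 0 0 0;0 0 0 0 0;0 0 0 0 0"}}

```text
time_s: 9.2
position: [0.5282, 0.3583, 0.1476]
tcp_rot: [0.0, 0.709, 0.705, -0.0]
ft_force: [-0.2, 0.1, 0.9]
gripper_width: 0.0723
grip_force: 0.0
```

{"api": "play_rows", "payload": {"increments": "0 0 -2 0 0;0 0 -4 0 0;0 0 -4 0 0;0 0 -4 0 0;0 0 0 0 0"}}

```text
time_s: 9.7
position: [0.5304, 0.3598, 0.2948]
tcp_rot: [0.001, 0.709, 0.705, 0.006]
ft_force: [-0.1, 0.8, -0.3]
gripper_width: 0.0909
grip_force: 0.0
```

```bash
python3 -c "
from h import *
to(.5155,-.0635,.30)"
```

```text
shift cm [-42.34  -1.27  -0.83] turn -0.005 pos [0.5304 0.3598 0.2948] tilt [ 0.011  0.007 -1.   ] t 9.7 w 0.0909
```

{"api": "play_rows", "payload": {"increments": "-2.2 -0.1 0 0 0;-4.5 -0.15 0 0 0;-4.5 -0.15 0 0 0;-4.5 -0.15 0 0 0;-4.5 -0.15 0 0 0;-4.5 -0.15 0 0 0;-4.5 -0.15 0 0 0;-4.5 -0.15 0 0 0;-4.5 -0.1 0 0 0;-3 0 0 0 0;-1 0 0 0 0;0 0 0 0 0"}}

```text
time_s: 10.9
position: [0.5134, -0.0643, 0.2874]
tcp_rot: [-0.0, 0.71, 0.705, -0.0]
ft_force: [-0.8, -0.4, -0.2]
gripper_width: 0.0917
grip_force: 0.0
```

```bash
python3 - <<'E'
from h import *
to(.5155,-.0635,.127)
s=observe();cm=cam('wrist',s);p,d=snapshot('wrist');cv2.imwrite('pics/w4.png',p)
v,u=np.mgrid[0:290,120:460];uv=np.c_[u.ravel(),v.ravel()];P=depthpts(cm,uv,d).reshape(v.shape+(3,));Z=P[...,2]
m=((Z>.142)&(Z<.156)).astype(np.uint8);n,l,st,c=cv2.connectedComponentsWithStats(m)
for i in range(1,n):
    if st[i,4]>80:
        q=P[l==i][:,:2].astype(np.float32)*1000;print(c[i]+[120,0],st[i,4],cv2.minEnclosingCircle(q),P[l==i].mean(0))
m=((Z>.1)&(Z<.13)).astype(np.uint8)
cs,_=cv2.findContours(m,0,2);print([ (cv2.minAreaRect(P[...,:2].astype(np.float32)[k[:,0,1],k[:,0,0]]*1000)) for k in cs if len(k)>60])
E
```

```text
shift cm [ 0.07  0.23 16.04] turn -0.007 pos [ 0.5134 -0.0643  0.2874] tilt [-0.001  0.    -1.   ] t 10.9 w 0.0917
[277.08882309 197.72834937] 2702 ((516.2887573242188, -65.14739227294922), 29.554397583007812) [ 0.5161321  -0.06399989  0.14754782]
[((516.8743286132812, -63.78759002685547), (80.99494934082031, 77.07781219482422), 73.37580108642578), ((530.9466552734375, 69.22288513183594), (25.727930068969727, 51.93072509765625), 74.87332153320312)]
```

View pics/w4.png

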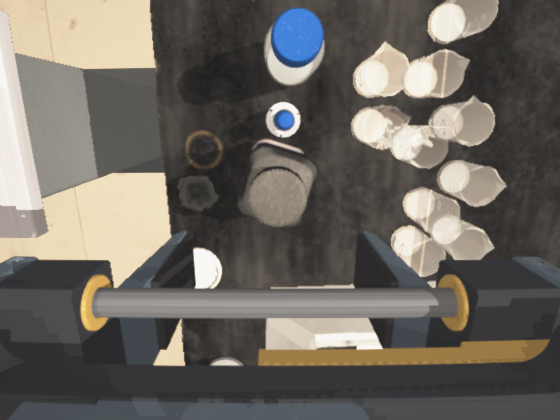

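Jar cap at (277,198), the clear bottle at (297,38) and the tube at (285,120), all standing. Gripping the jar.

{"api": "play_rows", "payload": {"increments": "0 0.25 4 0 0;0 0 4 0 0;0 0 3 0 0;0 0 2 0 0;0 0 2 0 0;0 0 1.1 0 0;0 0 0 0 0;0 0 0 0 0"}}

```text
time_s: 11.75
position: [0.5166, -0.0628, 0.1275]
tcp_rot: [0.0, 0.709, 0.706, 0.0]
ft_force: [-1.3, -0.1, -0.2]
gripper_width: 0.0909
grip_force: 0.0
```

{"api": "play_rows", "payload": {"increments": "0 0 0 0 1;0 0 0 0 1;0 0 0 0 1;0 0 0 0 1;0 0 0 0 1;0 0 0 0 1;0 0 0 0 1;0 0 0 0 1"}}

```text
time_s: 12.55
position: [0.5161, -0.0636, 0.1272]
tcp_rot: [0.0, 0.709, 0.705, 0.0]
ft_force: [-0.3, 0.5, 3.0]
gripper_width: 0.0567
grip_force: 40.0
```

```bash
python3 -c "
from h import *
to(.427,.249,.129);print(observe()['grip_force'],observe()['ft_force'])"
```

```text
shift cm [31.21 -9.07 -0.19] turn -0.005 pos [ 0.5161 -0.0636  0.1272] tilt [ 0. -0. -1.] t 12.55 w 0.0567
40.01959799177712 [-0.33456634  0.5313044   3.04195159]
```

{"api": "play_rows", "payload": {"increments": "0 0 -0.5 0 1;0 0 -1 0 1;0 0 -2 0 1;0 0 -3 0 1;0 0 -3 0 1;0 0 -3 0 1;0 0 -2.5 0 1;0 0 -1.5 0 1;0 0 -0.5 0 1;0 0 0 0 1"}}

```text
time_s: 13.55
position: [0.516, -0.0635, 0.2973]
tcp_rot: [0.0, 0.709, 0.705, 0.0]
ft_force: [0.2, -0.3, -4.6]
gripper_width: 0.0568
grip_force: 39.9
```

{"api": "play_rows", "payload": {"increments": "1 -0.3 0 0 1;2 -0.6 0 0 1;3 -0.9 0 0 1;4 -1.1 0 0 1;4 -1.1 0 0 1;4 -1.1 0 0 1;4 -1.1 0 0 1;3.5 -1 0 0 1;2.7 -0.8 0 0 1;2 -0.6 0 0 1;1 -0.4 0 0 1;0 0 0 0 1"}}

```text
time_s: 14.75
position: [0.4265, 0.2498, 0.296]
tcp_rot: [-0.0, 0.708, 0.706, -0.001]
ft_force: [0.5, -0.6, -4.0]
gripper_width: 0.0567
grip_force: 39.9
```

{"api": "play_rows", "payload": {"increments": "0 0 1 0 1;0 0 2 0 1;0 0 3 0 1;0 0 3 0 1;0 0 3 0 1;0 0 2 0 1;0 0 1 0 1;0 0 0.5 0 1;0 0 0 0 1;0 0 0 0 1"}}

```text
time_s: 15.75
position: [0.4284, 0.2491, 0.1429]
tcp_rot: [0.0, 0.709, 0.705, 0.001]
ft_force: [0.5, 0.3, -3.2]
gripper_width: 0.0567
grip_force: 39.9
```

```bash
python3 -c "
from h import *
to(.427,.249,.1302);print(observe()['grip_force'],observe()['ft_force'])"
```

```text
shift cm [-0.01 -0.14  1.27] turn -0.005 pos [0.4284 0.2491 0.1429] tilt [ 0.002  0.001 -1.   ] t 15.75 w 0.0567
39.86407938051542 [ 0.45718055  0.34312915 -3.23183908]
```

{"api": "play_rows", "payload": {"increments": "0 0 0.5 0 1;0 0 0.4 0 1;0 0 0.3 0 1;0 0 0.2 0 1;0 0 0 0 1;0 0 0 0 1;0 0 0 0 0.5;0 0 0 0 0.3;0 0 0 0 0;0 0 0 0 0;0 0 0 0 0;0 0 0 0 0"}}

```text
time_s: 16.95
position: [0.4276, 0.2489, 0.1278]
tcp_rot: [0.0, 0.709, 0.705, -0.0]
ft_force: [0.5, 0.4, -0.0]
gripper_width: 0.0906
grip_force: 0.0
```

{"api": "play_rows", "payload": {"increments": "0 0 -2 0 0;0 0 -4 0 0;0 0 -4 0 0;0 0 -4 0 0;0 0 -2 0 0;0 0 0 0 0"}}

```text
time_s: 17.55
position: [0.4291, 0.2498, 0.2911]
tcp_rot: [0.001, 0.709, 0.705, 0.003]
ft_force: [-0.0, -0.7, 0.1]
gripper_width: 0.091
grip_force: 0.0
```

```bash
python3 -c "
from h import *
to(.5333,.0826,.118)
s=observe();p,d=snapshot('wrist');cv2.imwrite('pics/w5.png',p)"
```

```text
shift cm [-16.72  10.4   17.32] turn -0.005 pos [0.4291 0.2498 0.2911] tilt [ 0.006  0.003 -1.   ] t 17.55 w 0.091
```

View pics/w5.png

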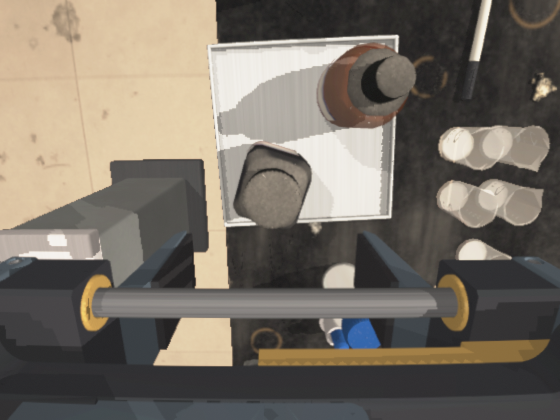

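Amber bottle (370,85) and jar (272,190) both stand on the tray. Next is the clear bottle.

{"api": "play_rows", "payload": {"increments": "-2 1.3 0 0 0;-3.8 2.4 0 0 0;-3.8 2.4 0 0 0;-3.8 2.4 0 0 0;-2.2 1.4 0 0 0;-1 0.6 0 0 0;0 0 0 0 0;0 0 0 0 0"}}

```text
time_s: 18.4
position: [0.5309, 0.0832, 0.287]
tcp_rot: [-0.001, 0.709, 0.705, -0.001]
ft_force: [-0.4, -0.1, -0.3]
gripper_width: 0.0913
grip_force: 0.0
```

```bash
python3 - <<'E'
from h import *
s=observe();cm=cam('wrist',s);p,d=snapshot('wrist');cv2.imwrite('pics/w6.png',p)
hsv=cv2.cvtColor(p,cv2.COLOR_BGR2HSV)
v,u=np.mgrid[0:290,120:460];uv=np.c_[u.ravel(),v.ravel()];P=depthpts(cm,uv,d).reshape(v.shape+(3,));Z=P[...,2]
m=((Z>.134)&(Z<.148)).astype(np.uint8);n,l,st,c=cv2.connectedComponentsWithStats(m)
for i in range(1,n):
    if st[i,4]>80:
        q=P[l==i][:,:2].astype(np.float32)*1000;print(c[i]+[120,0],st[i,4],cv2.minEnclosingCircle(q),P[l==i].mean(0))
to(.5333,.0826,.117)
E
```

```text
[176.92732558  33.41569767] 344 ((434.29559326171875, 240.65496826171875), 27.73750877380371) [0.44539862 0.23190097 0.14051367]
[278.46135553 196.21878716] 1682 ((534.9705810546875, 81.94120788574219), 23.819063186645508) [0.53489131 0.08342044 0.1401573 ]
shift cm [-0.1   0.27 17.04] turn -0.004 pos [0.5309 0.0835 0.2874] tilt [-0.002  0.    -1.   ] t 18.45 w 0.0913
```

{"api": "play_rows", "payload": {"increments": "0 0.35 4 0 0;0 0 4 0 0;0 0 4 0 0;0 0 2.5 0 0;0 0 1.5 0 0;0 0 1 0 0;0 0 0 0 0;0 0 0 0 0"}}

```text
time_s: 19.25
position: [0.5356, 0.083, 0.1187]
tcp_rot: [0.0, 0.709, 0.706, 0.001]
ft_force: [-0.6, 0.0, -0.4]
gripper_width: 0.0916
grip_force: 0.0
```

{"api": "play_rows", "payload": {"increments": "0 0 0 0 1;0 0 0 0 1;0 0 0 0 1;0 0 0 0 1;0 0 0 0 1;0 0 0 0 1;0 0 0 0 1;0 0 0 0 1", "squeeze": 30}}

```text
time_s: 20.05
position: [0.5351, 0.0823, 0.1179]
tcp_rot: [-0.0, 0.709, 0.705, -0.0]
ft_force: [-0.3, -0.7, 2.0]
gripper_width: 0.0454
grip_force: 30.0
```

```bash
python3 -c "
from h import *
to(.400,.368,.122);print(observe()['grip_force'],observe()['ft_force'])"
```

```text
shift cm [ 28.5  -13.66  -0.41] turn -0.005 pos [0.5351 0.0823 0.1179] tilt [-0. -0. -1.] t 20.05 w 0.0454
29.999738788015424 [-0.33394838 -0.74282572  2.04397607]
```

{"api": "play_rows", "payload": {"increments": "0 0 -0.5 0 1;0 0 -1 0 1;0 0 -2 0 1;0 0 -3 0 1;0 0 -3 0 1;0 0 -3 0 1;0 0 -2.5 0 1;0 0 -2 0 1;0 0 -1 0 1;0 0 0 0 1"}}

```text
time_s: 21.05
position: [0.5359, 0.0825, 0.2995]
tcp_rot: [0.001, 0.709, 0.705, 0.001]
ft_force: [-0.9, -0.1, -1.1]
gripper_width: 0.0454
grip_force: 30.0
```

{"api": "play_rows", "payload": {"increments": "1 -0.5 0 0 1;2 -1 0 0 1;3 -1.4 0 0 1;3.8 -1.8 0 0 1;3.8 -1.8 0 0 1;3.8 -1.8 0 0 1;3.8 -1.8 0 0 1;3 -1.5 0 0 1;2.3 -1.1 0 0 1;1.5 -0.7 0 0 1;0.5 -0.3 0 0 1;0 0 0 0 1"}}

```text
time_s: 22.25
position: [0.3993, 0.3681, 0.2972]
tcp_rot: [0.0, 0.709, 0.706, -0.001]
ft_force: [-0.1, 0.8, -1.8]
gripper_width: 0.0458
grip_force: 30.0
```

{"api": "play_rows", "payload": {"increments": "0 0 1 0 1;0 0 2 0 1;0 0 3 0 1;0 0 3 0 1;0 0 3 0 1;0 0 2.5 0 1;0 0 1.5 0 1;0 0 0.5 0 1;0 0 0 0 1;0 0 0 0 1"}}

```text
time_s: 23.25
position: [0.4005, 0.368, 0.1337]
tcp_rot: [0.0, 0.709, 0.705, 0.001]
ft_force: [0.3, -0.8, -1.8]
gripper_width: 0.0457
grip_force: 30.0
```

```bash
python3 -c "
from h import *
to(.400,.368,.1209);print(observe()['grip_force'],observe()['ft_force'])"
```

```text
shift cm [-0.   -0.05  1.28] turn -0.006 pos [0.4005 0.368  0.1337] tilt [ 0.001  0.001 -1.   ] t 23.25 w 0.0457
29.999717207015717 [ 0.30202185 -0.80221978 -1.84714837]
```

{"api": "play_rows", "payload": {"increments": "0 0 0.5 0 1;0 0 0.4 0 1;0 0 0.3 0 1;0 0 0.15 0 1;0 0 0 0 1;0 0 0 0 1;0 0 0 0 0.5;0 0 0 0 0.3;0 0 0 0 0;0 0 0 0 0;0 0 0 0 0;0 0 0 0 0"}}

```text
time_s: 24.45
position: [0.3997, 0.3681, 0.1193]
tcp_rot: [0.0, 0.709, 0.705, -0.0]
ft_force: [0.1, 0.6, -0.2]
gripper_width: 0.0827
grip_force: 0.0
```

{"api": "play_rows", "payload": {"increments": "0 0 -2 0 0;0 0 -4 0 0;0 0 -4 0 0;0 0 -4 0 0;0 0 -1 0 0;0 0 0 0 0;0 0 0 0 0"}}

```text
time_s: 25.15
position: [0.3991, 0.3676, 0.268]
tcp_rot: [-0.0, 0.709, 0.705, -0.001]
ft_force: [0.2, 0.5, -0.6]
gripper_width: 0.0914
grip_force: 0.0
```

```bash
python3 -c "
from h import *
to(.5255,.0087,.27)"
```

```text
shift cm [-35.82  12.81  -0.16] turn -0.005 pos [0.3991 0.3676 0.268 ] tilt [-0.002 -0.002 -1.   ] t 25.15 w 0.0914
```

{"api": "play_rows", "payload": {"increments": "-2 0.7 0 0 0;-3.8 1.4 0 0 0;-3.8 1.4 0 0 0;-3.8 1.4 0 0 0;-3.8 1.4 0 0 0;-3.8 1.3 0 0 0;-3.8 1.3 0 0 0;-3.8 1.3 0 0 0;-3.8 1.3 0 0 0;-2.4 0.9 0 0 0;-1 0.4 0 0 0;0 0 0 0 0"}}

```text
time_s: 26.35
position: [0.5255, 0.0087, 0.2677]
tcp_rot: [-0.001, 0.71, 0.705, -0.001]
ft_force: [-0.5, 0.6, -0.2]
gripper_width: 0.0912
grip_force: 0.0
```

{"api": "play_rows", "payload": {"increments": "0 0 4 0 0;0 0 4 0 0;0 0 2 0 0;0 0 0 0 0;0 0 0 0 0;0 0 0 0 0"}}

```text
time_s: 26.95
position: [0.5269, 0.0102, 0.171]
tcp_rot: [0.001, 0.709, 0.706, 0.001]
ft_force: [-0.2, 0.8, 0.1]
gripper_width: 0.091
grip_force: 0.0
```

```bash
python3 - <<'E'
from h import *
s=observe();cm=cam('wrist',s);p,d=snapshot('wrist');cv2.imwrite('pics/w7.png',p)
hsv=cv2.cvtColor(p,cv2.COLOR_BGR2HSV)
b=((hsv[...,0]>95)&(hsv[...,0]<125)&(hsv[...,1]>120)).astype(np.uint8)
v,u=np.mgrid[0:290,120:460];uv=np.c_[u.ravel(),v.ravel()];P=depthpts(cm,uv,d).reshape(v.shape+(3,));Z=P[...,2]
for lo,hi in [(.068,.08),(.037,.047)]:
  m=((Z>lo)&(Z<hi)).astype(np.uint8);n,l,st,c=cv2.connectedComponentsWithStats(m)
  for i in range(1,n):
    if st[i,4]>80:
        q=P[l==i][:,:2].astype(np.float32)*1000;print(c[i]+[120,0],st[i,4],cv2.minEnclosingCircle(q),P[l==i].mean(0).round(4))
to(.5255,.0087,.046)
E
```

```text
[418.14184397 145.27659574] 423 ((639.748291015625, 62.84347152709961), 28.352386474609375) [0.6463 0.0638 0.0695]
[405.18693694 220.22747748] 444 ((642.1167602539062, 1.8041355609893799), 28.857154846191406) [ 0.6421 -0.0009  0.0695]
[272.84096386 211.00481928] 415 ((526.0205078125, 8.160236358642578), 10.332632064819336) [0.5261 0.0092 0.0725]
[377.625      141.48026316] 152 ((631.45751953125, 61.37284469604492), 22.769662857055664) [0.6208 0.065  0.042 ]
[445.16666667 145.00462963] 216 ((692.2141723632812, 59.36946487426758), 22.329750061035156) [0.6831 0.062  0.0424]
[414.5        150.54166667] 264 ((641.5117797851562, 59.41557312011719), 21.510536193847656) [0.6553 0.0569 0.042 ]
[271.38235294 197.61497326] 374 ((525.1014404296875, 7.981630802154541), 17.805479049682617) [0.5247 0.0132 0.0412]
[376.46857143 199.23428571] 175 ((634.382080078125, 4.615383625030518), 23.218599319458008) [0.6238 0.0114 0.0423]
[404.72661871 221.12230216] 278 ((643.2814331054688, -2.7793867588043213), 21.92710304260254) [ 0.6533 -0.0105  0.0421]
[449.57142857 249.67142857] 140 ((699.783203125, -37.759620666503906), 14.296387672424316) [ 0.7022 -0.0408  0.042 ]
shift cm [-0.13 -0.18 12.51] turn -0.004 pos [0.5269 0.01   0.1711] tilt [ 0.003  0.    -1.   ] t 27.0 w 0.0911
```

View pics/w7.png

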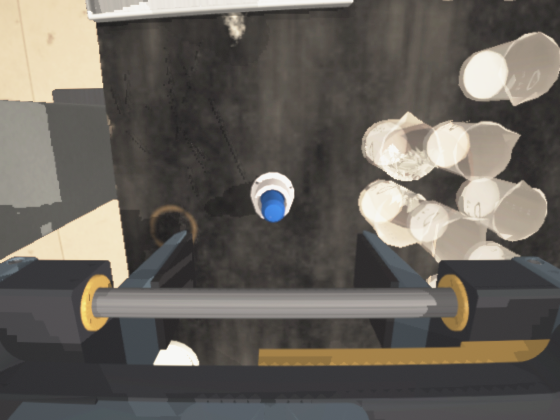

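Tube (273,205) stands in its well at (272,190) with everything clear around it. Descending.

{"api": "play_rows", "payload": {"increments": "-0.1 -0.1 3 0 0;0 0 3 0 0;0 0 3 0 0;0 0 2 0 0;0 0 1 0 0;0 0 0.5 0 0;0 0 0 0 0;0 0 0 0 0;0 0 0 0 0"}}

```text
time_s: 27.9
position: [0.5258, 0.0084, 0.0455]
tcp_rot: [0.001, 0.709, 0.705, 0.001]
ft_force: [0.3, 0.6, 0.1]
gripper_width: 0.0914
grip_force: 0.0
```

```bash
python3 -c "
from h import *
to(.5256,.0088,.046)"
```

```text
shift cm [ 0.04 -0.02 -0.05] turn -0.005 pos [0.5258 0.0084 0.0455] tilt [ 0.002 -0.    -1.   ] t 27.9 w 0.0914
```

{"api": "play_rows", "payload": {"increments": "0 0 0 0 1;0 0 0 0 1;0 0 0 0 1;0 0 0 0 1;0 0 0 0 1;0 0 0 0 1;0 0 0 0 1;0 0 0 0 1;0 0 0 0 1;0 0 0 0 1", "squeeze": 15}}

```text
time_s: 28.9
position: [0.525, 0.0084, 0.0444]
tcp_rot: [0.0, 0.709, 0.705, 0.0]
ft_force: [-0.3, 0.8, -1.1]
gripper_width: 0.0218
grip_force: 15.0
```

```bash
python3 -c "
from h import *
to(.5256,.0088,.12);print(observe()['ft_force'],observe()['moment'],observe()['grip_force'])"
```

```text
shift cm [ 0.04  0.07 -7.56] turn -0.005 pos [0.525  0.0084 0.0444] tilt [ 0. -0. -1.] t 28.9 w 0.0218
[-0.33145484  0.76760459 -1.09672702] [ 0.01207009 -0.11920279 -0.0227418 ] 14.979498432677474
```

{"api": "play_rows", "payload": {"increments": "0 0 -0.3 0 1;0 0 -0.7 0 1;0 0 -1 0 1;0 0 -1 0 1;0 0 -1 0 1;0 0 -1 0 1;0 0 -2 0 1;0 0 -2 0 1;0 0 -1 0 1;0 0 0 0 1"}}

```text
time_s: 29.9
position: [0.5259, 0.0085, 0.1462]
tcp_rot: [0.001, 0.709, 0.705, 0.001]
ft_force: [-0.7, -0.6, -0.6]
gripper_width: 0.0215
grip_force: 15.0
```

```bash
python3 - <<'E'
from h import *
p,d=snapshot('scene');cv2.imwrite('pics/s8.png',p[100:300,200:480].repeat(2,0).repeat(2,1))
s=observe();cm=cam('wrist',s);w,dw=snapshot('wrist');cv2.imwrite('pics/w8.png',w)
print(s['ft_force'],s['gripper_width']);to(.397,-.210,.14)
E
```

```text
[ 0.3072148  -0.53181066 -1.65402388] 0.021644593674478387
shift cm [-21.91 -12.64   0.42] turn -0.005 pos [0.5245 0.0084 0.1441] tilt [-0.001 -0.    -1.   ] t 30.0 w 0.0211
```

View pics/s8.png

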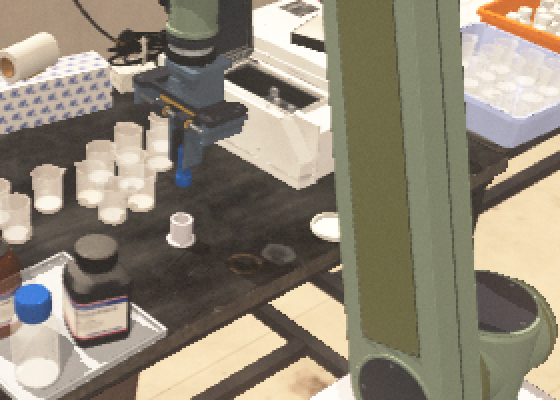

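Tube is out, held upright at (183,170), and the well is empty at (181,228). All three containers are on the tray. Moving towards the dish and turning, to keep the gripper clear of the instrument.

{"api": "play_rows", "payload": {"increments": "-1 -0.8 0 0 1;-2.5 -1.9 0 0 1;-3.5 -2.7 0 0 1;-3.5 -2.7 0 0 1;-3.4 -2.5 0 0 1;-2 -1.5 0 0 1;-1 -0.7 0 0 1;0 0 0 0 1"}}

```text
time_s: 30.8
position: [0.3949, -0.1606, 0.144]
tcp_rot: [-0.001, 0.71, 0.704, -0.0]
ft_force: [0.6, -0.1, -0.9]
gripper_width: 0.0216
grip_force: 15.0
```

{"api": "play_rows", "payload": {"increments": "0 0 0 -0.1 1;0 0 0 -0.15 1;0 0 0 -0.15 1;0 0 0 -0.15 1;0 0 0 -0.15 1;0 0 0 -0.15 1;0 0 0 -0.15 1;0 0 0 -0.15 1;0 0 0 -0.15 1;0 0 0 -0.15 1;0 0 0 -0.12 1;0 0 0 0 1"}}

```text
time_s: 32.0
position: [0.3967, -0.159, 0.1441]
tcp_rot: [-0.0, 0.002, 1.0, 0.0]
ft_force: [0.3, -1.1, -0.4]
gripper_width: 0.0212
grip_force: 15.0
```

```bash
python3 - <<'E'
from h import *
s=observe();cm=cam('wrist',s);p,d=snapshot('wrist');cv2.imwrite('pics/w9.png',p);np.save('s9.npy',s,allow_pickle=True)
print(s['position'],s['joint_pos'].round(2),s['time_s']);print(rot(s['tcp_rot']).round(3))
E
```

```text
[ 0.39673802 -0.15901121  0.14414661] [-0.41  0.15  1.99  0.    1.   -1.97] 32.0
[[-1.     0.005 -0.   ]
 [ 0.005  1.     0.001]
 [ 0.     0.001 -1.   ]]
```

View pics/w9.png

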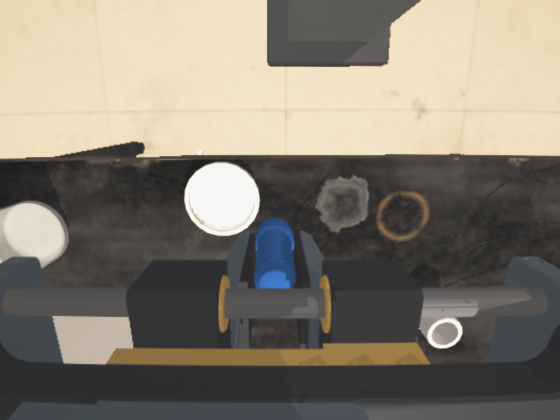

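Dish fully in view at (222,199). The tube is held at (273,250) and the empty well is at (445,332).

```bash
python3 - <<'E'
from h import *
s=np.load('s9.npy',allow_pickle=True).item();cm=cam('wrist',s);p=cv2.imread('pics/w9.png')
m=np.zeros(p.shape[:2],np.uint8);m[150:245,170:275]=(p[150:245,170:275].min(2)>120)
m=cv2.morphologyEx(m,cv2.MORPH_OPEN,np.ones((5,5)))
c=max(cv2.findContours(m,0,2)[0],key=cv2.contourArea).reshape(-1,2)
q=plane(cm,c,.011)[:,:2].astype(np.float32)*1000
(cx,cy),r=cv2.minEnclosingCircle(q);print(cx,cy,r,cv2.fitEllipse(q))
to(cx/1000,cy/1000,.046)
E
```

```text
395.45062255859375 -210.535400390625 36.580020904541016 ((395.4541320800781, -210.32955932617188), (71.38228607177734, 72.15947723388672), 69.72144317626953)
shift cm [ 0.08 -5.15  9.82] turn 1.564 pos [ 0.3966 -0.1591  0.1442] tilt [-0.  0. -1.] t 32.05 w 0.0213
```

{"api": "play_rows", "payload": {"increments": "0.1 -1 0 0 1;0 -2 0 0 1;0 -1.5 1 0 1;0 -0.65 2 0 1;0 0 2 0 1;0 0 2 0 1;0 0 1 0 1;0 0 0.8 0 1;0 0 0.5 0 1;0 0 0 0 1;0 0 0 0 1"}}

```text
time_s: 33.15
position: [0.3952, -0.2117, 0.0519]
tcp_rot: [0.001, 0.003, 1.0, -0.0]
ft_force: [-0.3, -0.7, -0.4]
gripper_width: 0.0213
grip_force: 15.0
```

```bash
python3 - <<'E'
from h import *
to(.3954,-.2104,.0444,yaw=1.57);print(observe()['ft_force'])
E
```

```text
shift cm [-0.02  0.13  0.75] turn -0.005 pos [ 0.3952 -0.2117  0.0519] tilt [ 0.001 -0.001 -1.   ] t 33.15 w 0.0213
[-0.31481414 -0.67323172 -0.42216004]
```

{"api": "play_rows", "payload": {"increments": "0 0.1 0.3 0 1;0 0 0.2 0 1;0 0 0.1 0 1;0 0 0.1 0 1;0 0 0 0 1;0 0 0 0 1;0 0 0 0 1"}}

```text
time_s: 33.85
position: [0.3948, -0.2104, 0.0445]
tcp_rot: [0.0, 0.003, 1.0, -0.0]
ft_force: [0.6, -0.5, 0.6]
gripper_width: 0.0216
grip_force: 15.0
```

```bash
python3 - <<'E'
from h import *
to(.3954,-.2104,.0444,yaw=1.57);print(observe()['ft_force'])
E
```

```text
shift cm [-0.06  0.    0.01] turn -0.005 pos [ 0.3948 -0.2104  0.0445] tilt [ 0. -0. -1.] t 33.85 w 0.0216
[ 0.62596665 -0.48228263  0.64807386]
```

{"api": "play_rows", "payload": {"increments": "0 0 0.05 0 1;0 0 0 0 1;0 0 0 0 0.6;0 0 0 0 0.5;0 0 0 0 0.4;0 0 0 0 0.2;0 0 0 0 0;0 0 0 0 0;0 0 0 0 0;0 0 0 0 0"}}

```text
time_s: 34.85
position: [0.3948, -0.2104, 0.0439]
tcp_rot: [0.0, 0.003, 1.0, -0.0]
ft_force: [-1.1, -0.6, 1.1]
gripper_width: 0.0826
grip_force: 0.0
```

{"api": "play_rows", "payload": {"increments": "0 0 -1 0 0;0 0 -3 0 0;0 0 -4 0 0;0 0 -4 0 0;0 0 -4 0 0;0 0 -4 0 0;0 0 -3 0 0;0 0 0 0 0;0 0 0 0 0"}}

```text
time_s: 35.75
position: [0.3946, -0.2103, 0.2746]
tcp_rot: [0.001, 0.003, 1.0, -0.0]
ft_force: [-0.1, -0.0, -0.6]
gripper_width: 0.0912
grip_force: 0.0
```

```bash
python3 - <<'E'
from h import *
s=observe();cm=cam('wrist',s);p,d=snapshot('wrist');cv2.imwrite('pics/w10.png',p)
v,u=np.mgrid[120:290,180:400];uv=np.c_[u.ravel(),v.ravel()];P=depthpts(cm,uv,d).reshape(v.shape+(3,));Z=P[...,2]
m=((Z>.066)&(Z<.085)).astype(np.uint8);n,l,st,c=cv2.connectedComponentsWithStats(m)
for i in range(1,n):
    if st[i,4]>40:
        q=P[l==i][:,:2].astype(np.float32)*1000;print(c[i]+[180,120],st[i,4],cv2.minEnclosingCircle(q),P[l==i].mean(0).round(4))
to(.528,.358,.26,yaw=1.57)
E
```

```text
[275.13414634 184.75203252] 246 ((394.28643798828125, -210.4664306640625), 10.47476863861084) [ 0.3935 -0.2106  0.0722]
[232.03193033 277.16255443] 689 ((515.7711181640625, -274.00250244140625), 39.72618865966797) [ 0.5101 -0.2651  0.0749]
shift cm [-13.06  56.88   1.36] turn -0.005 pos [ 0.3941 -0.21    0.2735] tilt [-0.001  0.001 -1.   ] t 35.8 w 0.0912
```

View pics/w10.png

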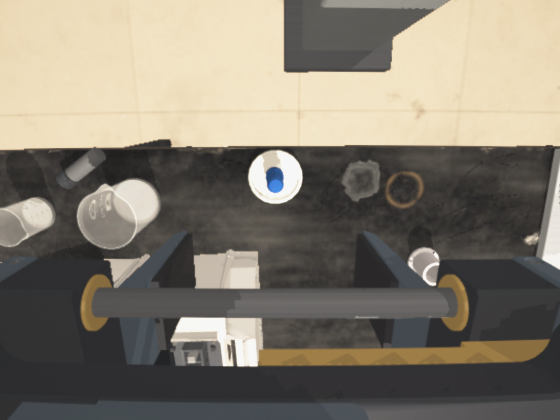

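Tube stands upright in the middle of the dish at (275,180), less than 1.5 mm off centre; beaker untouched. Now returning, clear bottle first.

{"api": "play_rows", "payload": {"increments": "0 0 0 0.1 0;0 0 0 0.15 0;0 0 0 0.15 0;0 0 0 0.15 0;0 0 0 0.15 0;0 0 0 0.15 0;0 0 0 0.15 0;0 0 0 0.15 0;0 0 0 0.15 0;0 0 0 0.15 0;0 0 0 0.12 0;0 0 0 0 0"}}

```text
time_s: 37.0
position: [0.394, -0.21, 0.2723]
tcp_rot: [-0.002, 0.709, 0.705, -0.001]
ft_force: [0.2, 0.0, -0.6]
gripper_width: 0.091
grip_force: 0.0
```

{"api": "play_rows", "payload": {"increments": "3 0 0 0 0;5 0 0 0 0;5 0 0 0 0;5 0 0 0 0;5 0 0 0 0;5 0 0 0 0;5 0 0 0 0;5 0 0 0 0;5 0 0 0 0;5 0 0 0 0;5 0 0 0 0;3 0 0 0 0"}}

```text
time_s: 38.2
position: [0.3966, 0.3526, 0.2723]
tcp_rot: [-0.0, 0.707, 0.707, -0.001]
ft_force: [0.9, 0.0, 0.5]
gripper_width: 0.0912
grip_force: 0.0
```

{"api": "play_rows", "payload": {"increments": "1.5 0.5 0 0 0;0 0 0 0 0;0 0 0 0 0;0 0 0 0 0"}}

```text
time_s: 38.6
position: [0.4027, 0.3629, 0.2739]
tcp_rot: [0.0, 0.709, 0.705, -0.0]
ft_force: [0.0, -0.2, 1.1]
gripper_width: 0.0913
grip_force: 0.0
```

```bash
python3 - <<'E'
from h import *
to(.3998,.3681,.1205);s=observe();cm=cam('wrist',s);p,d=snapshot('wrist')
v,u=np.mgrid[100:290,180:400];uv=np.c_[u.ravel(),v.ravel()];P=depthpts(cm,uv,d).reshape(v.shape+(3,));Z=P[...,2]
m=((Z>.136)&(Z<.152)).astype(np.uint8);n,l,st,c=cv2.connectedComponentsWithStats(m)
for i in range(1,n):
    if st[i,4]>40:
        q=P[l==i][:,:2].astype(np.float32)*1000;print(c[i]+[180,100],st[i,4],cv2.minEnclosingCircle(q),P[l==i].mean(0).round(4))
E
```

```text
shift cm [ 0.54 -0.29 15.34] turn -0.006 pos [0.4027 0.3629 0.2739] tilt [-0.    -0.001 -1.   ] t 38.6 w 0.0913
[270.93400211 193.81151003] 1894 ((399.6692199707031, 367.80316162109375), 23.844385147094727) [0.3997 0.3691 0.1431]
[386.28557214 203.46169154] 1005 ((523.3885498046875, 357.4443054199219), 29.846986770629883) [0.5105 0.3583 0.1408]
[298.94509804 283.9254902 ] 255 ((427.58209228515625, 267.51922607421875), 21.437856674194336) [0.4275 0.2745 0.1432]
```

{"api": "play_rows", "payload": {"increments": "0.5 -0.3 3 0 0;0 0 4 0 0;0 0 3 0 0;0 0 2.5 0 0;0 0 1.8 0 0;0 0 1 0 0;0 0 0 0 0;0 0 0 0 0;0 0 0 0 0"}}

```text
time_s: 39.55
position: [0.4004, 0.37, 0.1222]
tcp_rot: [0.0, 0.709, 0.705, 0.001]
ft_force: [-0.7, -0.6, 0.3]
gripper_width: 0.0914
grip_force: 0.0
```

{"api": "play_rows", "payload": {"increments": "0 0 0 0 1;0 0 0 0 1;0 0 0 0 1;0 0 0 0 1;0 0 0 0 1;0 0 0 0 1;0 0 0 0 1;0 0 0 0 1", "squeeze": 30}}

```text
time_s: 40.35
position: [0.3995, 0.3696, 0.1209]
tcp_rot: [-0.0, 0.709, 0.705, -0.0]
ft_force: [-0.6, -0.1, 0.9]
gripper_width: 0.0456
grip_force: 30.0
```

```bash
python3 -c "
from h import *
to(.5351,.0823,.1205);s=observe();print(s['ft_force'],s['grip_force'])"
```

```text
shift cm [-28.66  13.7    0.04] turn -0.005 pos [0.3995 0.3696 0.1209] tilt [-0. -0. -1.] t 40.35 w 0.0456
[-0.58287632 -0.05419412  0.94649303] 29.999842679353172
```

{"api": "play_rows", "payload": {"increments": "0 0 -0.5 0 1;0 0 -1 0 1;0 0 -2 0 1;0 0 -3 0 1;0 0 -3 0 1;0 0 -3 0 1;0 0 -2.5 0 1;0 0 -2 0 1;0 0 -1 0 1;0 0 0 0 1"}}

```text
time_s: 41.35
position: [0.4001, 0.3699, 0.3025]
tcp_rot: [0.0, 0.709, 0.705, 0.002]
ft_force: [0.6, -0.3, -2.6]
gripper_width: 0.0458
grip_force: 30.0
```

{"api": "play_rows", "payload": {"increments": "-1 0.5 0 0 1;-2 1 0 0 1;-3 1.4 0 0 1;-3.8 1.8 0 0 1;-3.8 1.8 0 0 1;-3.8 1.8 0 0 1;-3.8 1.8 0 0 1;-3 1.5 0 0 1;-2.4 1.1 0 0 1;-1.5 0.7 0 0 1;-0.5 0.2 0 0 1;0 0 0 0 1"}}

```text
time_s: 42.55
position: [0.5339, 0.0827, 0.3002]
tcp_rot: [-0.001, 0.709, 0.705, -0.001]
ft_force: [0.1, -0.2, -2.7]
gripper_width: 0.0455
grip_force: 30.0
```

{"api": "play_rows", "payload": {"increments": "0 0 1 0 1;0 0 2 0 1;0 0 3 0 1;0 0 3 0 1;0 0 3 0 1;0 0 2.5 0 1;0 0 1.5 0 1;0 0 1 0 1;0 0 0 0 1;0 0 0 0 1;0 0 0 0 1"}}

```text
time_s: 43.65
position: [0.5349, 0.0833, 0.132]
tcp_rot: [0.001, 0.709, 0.705, 0.001]
ft_force: [-0.4, 0.5, -2.7]
gripper_width: 0.0452
grip_force: 30.0
```

```bash
python3 -c "
from h import *
to(.5351,.0838,.1179);s=observe();print(s['ft_force'],s['grip_force'])"
```

```text
shift cm [0.05 0.01 1.41] turn -0.005 pos [0.5349 0.0833 0.132 ] tilt [ 0.002  0.    -1.   ] t 43.65 w 0.0452
[-0.42712213  0.46217119 -2.67054547] 29.999607853944433
```

{"api": "play_rows", "payload": {"increments": "0.05 0 0.5 0 1;0 0 0.4 0 1;0 0 0.3 0 1;0 0 0.15 0 1;0 0 0.1 0 1;0 0 0 0 1;0 0 0 0 1"}}

```text
time_s: 44.35
position: [0.5342, 0.0832, 0.1178]
tcp_rot: [0.0, 0.709, 0.705, 0.0]
ft_force: [-2.9, 0.3, 7.3]
gripper_width: 0.0454
grip_force: 30.0
```

```bash
python3 -c "
from h import *
to(.5351,.0838,.1179);s=observe();print(s['ft_force'],s['grip_force'])"
```

```text
shift cm [ 0.06  0.09 -0.01] turn -0.005 pos [0.5342 0.0832 0.1178] tilt [ 0. -0. -1.] t 44.35 w 0.0454
[-2.89052532  0.30411267  7.28443527] 30.001926752517186
```

{"api": "play_rows", "payload": {"increments": "0 0 0 0 0.5;0 0 0 0 0.4;0 0 0 0 0.2;0 0 0 0 0;0 0 0 0 0;0 0 0 0 0;0 0 -2 0 0;0 0 -4 0 0;0 0 -4 0 0;0 0 -4 0 0;0 0 -3 0 0;0 0 0 0 0"}}

```text
time_s: 45.55
position: [0.5365, 0.0837, 0.2913]
tcp_rot: [0.003, 0.709, 0.705, 0.004]
ft_force: [1.1, 0.0, -0.6]
gripper_width: 0.0911
grip_force: 0.0
```

```bash
cat >> h.py <<'E'
def caps(lo,hi,amin=80):
    s=observe();cm=cam('wrist',s);p,d=snapshot('wrist')
    v,u=np.mgrid[0:290,120:460];P=depthpts(cm,np.c_[u.ravel(),v.ravel()],d).reshape(v.shape+(3,));Z=P[...,2]
    n,l,st,c=cv2.connectedComponentsWithStats(((Z>lo)&(Z<hi)).astype(np.uint8))
    for i in range(1,n):
        if st[i,4]>amin:
            q=P[l==i][:,:2].astype(np.float32)*1000;print((c[i]+[120,0]).round(),st[i,4],np.round(cv2.minEnclosingCircle(q)[0],1),P[l==i].mean(0).round(4))
    return p
E
python3 - <<'E'
from h import *
caps(.134,.148);to(.4278,.2490,.1295)
E
```

```text
[171.  34.] 313 [436.6 240. ] [0.4464 0.2331 0.1407]
[270. 197.] 1648 [534.1  81.4] [0.5342 0.0826 0.1401]
shift cm [ 16.48 -10.9   15.86] turn -0.005 pos [0.5352 0.0836 0.2886] tilt [ 0.005  0.001 -1.   ] t 45.6 w 0.0909
```

{"api": "play_rows", "payload": {"increments": "2 -1.3 0 0 0;3.8 -2.4 0 0 0;3.8 -2.4 0 0 0;3.8 -2.4 0 0 0;2.1 -1.5 0 0 0;1 -0.7 0 0 0;0 0 0 0 0;0 0 0 0 0;0 0 0 0 0"}}

```text
time_s: 46.5
position: [0.4288, 0.2479, 0.286]
tcp_rot: [0.0, 0.709, 0.705, -0.0]
ft_force: [-0.2, -0.5, -0.1]
gripper_width: 0.0911
grip_force: 0.0
```

```bash
python3 - <<'E'
from h import *
caps(.146,.158);to(.4278,.2490,.1300)
E
```

```text
[372.  82.] 215 [525.8 357. ] [0.5148 0.3533 0.1526]
[273. 198.] 2764 [427.5 247.3] [0.4276 0.2484 0.1506]
shift cm [ 0.12 -0.1  15.62] turn -0.007 pos [0.4288 0.2479 0.2862] tilt [-0.    -0.001 -1.   ] t 46.55 w 0.0911
```

{"api": "play_rows", "payload": {"increments": "0.1 -0.1 3 0 0;0 0 4 0 0;0 0 3 0 0;0 0 2.5 0 0;0 0 2 0 0;0 0 1.1 0 0;0 0 0 0 0;0 0 0 0 0;0 0 0 0 0"}}

```text
time_s: 47.45
position: [0.428, 0.2502, 0.1316]
tcp_rot: [0.0, 0.709, 0.705, 0.001]
ft_force: [-0.2, -0.4, 1.0]
gripper_width: 0.0912
grip_force: 0.0
```

{"api": "play_rows", "payload": {"increments": "0 0 0 0 1;0 0 0 0 1;0 0 0 0 1;0 0 0 0 1;0 0 0 0 1;0 0 0 0 1;0 0 0 0 1;0 0 0 0 1", "squeeze": 40}}

```text
time_s: 48.25
position: [0.4272, 0.25, 0.1305]
tcp_rot: [0.0, 0.709, 0.705, 0.0]
ft_force: [1.2, -0.0, 0.8]
gripper_width: 0.0569
grip_force: 40.0
```

```bash
python3 -c "
from h import *
to(.5161,-.0636,.1275);s=observe();print(s['ft_force'],s['grip_force'])"
```

```text
shift cm [-31.31   9.04   0.31] turn -0.005 pos [0.4272 0.25   0.1305] tilt [ 0.  0. -1.] t 48.25 w 0.0569
[ 1.17379587 -0.0423245   0.77433059] 39.97851657193678
```

{"api": "play_rows", "payload": {"increments": "0 0 -0.5 0 1;0 0 -1 0 1;0 0 -2 0 1;0 0 -3 0 1;0 0 -3 0 1;0 0 -3 0 1;0 0 -2.5 0 1;0 0 -1.5 0 1;0 0 -0.5 0 1;0 0 0 0 1"}}

```text
time_s: 49.25
position: [0.427, 0.2499, 0.3008]
tcp_rot: [0.0, 0.709, 0.705, 0.0]
ft_force: [-0.9, -0.7, -3.9]
gripper_width: 0.0564
grip_force: 39.9
```

{"api": "play_rows", "payload": {"increments": "-1 0.3 0 0 1;-2 0.6 0 0 1;-3 0.9 0 0 1;-4 1.1 0 0 1;-4 1.1 0 0 1;-4 1.1 0 0 1;-4 1.1 0 0 1;-3.5 1 0 0 1;-2.8 0.8 0 0 1;-2 0.6 0 0 1;-1 0.3 0 0 1;0 0 0 0 1"}}

```text
time_s: 50.45
position: [0.5141, -0.0648, 0.2993]
tcp_rot: [-0.001, 0.71, 0.705, -0.001]
ft_force: [-0.1, 0.2, -4.1]
gripper_width: 0.0569
grip_force: 39.9
```

{"api": "play_rows", "payload": {"increments": "0 0 1 0 1;0 0 2 0 1;0 0 3 0 1;0 0 3 0 1;0 0 3 0 1;0 0 2 0 1;0 0 1 0 1;0 0 0.8 0 1;0 0 0 0 1;0 0 0 0 1;0 0 0 0 1"}}

```text
time_s: 51.55
position: [0.5153, -0.0635, 0.1435]
tcp_rot: [0.001, 0.709, 0.705, 0.001]
ft_force: [-0.3, 0.3, -3.7]
gripper_width: 0.0569
grip_force: 39.9
```

```bash
python3 -c "
from h import *
to(.516,-.0625,.1275);s=observe();print(s['ft_force'],s['grip_force'])"
```

```text
shift cm [0.11 0.07 1.6 ] turn -0.005 pos [ 0.5153 -0.0635  0.1435] tilt [ 0.002 -0.    -1.   ] t 51.55 w 0.0569
[-0.31170204  0.299084   -3.69499716] 39.86157756873581
```

{"api": "play_rows", "payload": {"increments": "0.1 0.1 0.5 0 1;0 0 0.4 0 1;0 0 0.3 0 1;0 0 0.2 0 1;0 0 0.15 0 1;0 0 0 0 1;0 0 0 0 1;0 0 0 0 1"}}

```text
time_s: 52.35
position: [0.5154, -0.0624, 0.1275]
tcp_rot: [0.0, 0.709, 0.705, 0.0]
ft_force: [-2.3, 1.3, 3.7]
gripper_width: 0.0571
grip_force: 40.0
```

```bash
python3 -c "
from h import *
to(.516,-.0625,.1275);s=observe();print(s['ft_force'],s['grip_force'])"
```

```text
shift cm [-0.01  0.06 -0.  ] turn -0.005 pos [ 0.5154 -0.0624  0.1275] tilt [ 0.  0. -1.] t 52.35 w 0.0571
[-2.29913152  1.27303165  3.68917174] 40.03217202196538
```

{"api": "play_rows", "payload": {"increments": "0 0 0 0 0.5;0 0 0 0 0.3;0 0 0 0 0.2;0 0 0 0 0;0 0 0 0 0;0 0 0 0 0;0 0 -2 0 0;0 0 -4 0 0;0 0 -4 0 0;0 0 -4 0 0;0 0 -2 0 0;0 0 0 0 0"}}

```text
time_s: 53.55
position: [0.5172, -0.0627, 0.2903]
tcp_rot: [0.003, 0.709, 0.705, 0.002]
ft_force: [0.1, -0.5, 0.1]
gripper_width: 0.0913
grip_force: 0.0
```

```bash
python3 - <<'E'
from h import *
caps(.142,.156);to(.5282,.3583,.1490)
E
```

```text
[271. 198.] 2645 [515.7 -65. ] [ 0.5154 -0.0639  0.1475]
shift cm [42.1   0.97 13.87] turn -0.005 pos [ 0.516  -0.0626  0.2878] tilt [ 0.003 -0.001 -1.   ] t 53.6 w 0.0912
```

{"api": "play_rows", "payload": {"increments": "2.1 0.1 0 0 0;4.5 0.15 0 0 0;4.5 0.15 0 0 0;4.5 0.15 0 0 0;4.5 0.15 0 0 0;4.5 0.15 0 0 0;4.5 0.15 0 0 0;4.5 0.1 0 0 0;4.5 0.1 0 0 0;3 0 0 0 0;1 0 0 0 0;0 0 0 0 0"}}

```text
time_s: 54.8
position: [0.5289, 0.359, 0.2844]
tcp_rot: [-0.0, 0.708, 0.706, -0.002]
ft_force: [-0.2, -0.8, 0.5]
gripper_width: 0.0913
grip_force: 0.0
```

{"api": "play_rows", "payload": {"increments": "0 0 0 0 0;0 0 0 0 0"}}

```text
time_s: 55.0
position: [0.5297, 0.3567, 0.2868]
tcp_rot: [0.0, 0.709, 0.705, -0.0]
ft_force: [-0.7, -1.0, -0.0]
gripper_width: 0.0914
grip_force: 0.0
```

```bash
python3 - <<'E'
from h import *
caps(.174,.192);to(.5282,.3583,.1490)
E
```

```text
[273. 205.] 1104 [528.8 358.1] [0.5288 0.3592 0.1819]
shift cm [ 0.15 -0.17 13.81] turn -0.007 pos [0.5298 0.3568 0.2871] tilt [ 0.    -0.001 -1.   ] t 55.05 w 0.0913
```

{"api": "play_rows", "payload": {"increments": "0.1 -0.15 3 0 0;0 0 4 0 0;0 0 3 0 0;0 0 2 0 0;0 0 1.2 0 0;0 0 0.6 0 0;0 0 0 0 0;0 0 0 0 0;0 0 0 0 0"}}

```text
time_s: 55.95
position: [0.5288, 0.3598, 0.1502]
tcp_rot: [0.0, 0.709, 0.705, 0.001]
ft_force: [-0.1, 0.3, 0.2]
gripper_width: 0.0909
grip_force: 0.0
```

{"api": "play_rows", "payload": {"increments": "0 0 0 0 1;0 0 0 0 1;0 0 0 0 1;0 0 0 0 1;0 0 0 0 1;0 0 0 0 1;0 0 0 0 1;0 0 0 0 1;0 0 0 0 1;0 0 0 0 1", "squeeze": 40}}

```text
time_s: 56.95
position: [0.5283, 0.3594, 0.1489]
tcp_rot: [0.0, 0.709, 0.705, 0.0]
ft_force: [0.5, 0.5, -0.8]
gripper_width: 0.0352
grip_force: 40.0
```

```bash
python3 -c "
from h import *
to(.4532,.0198,.1464);s=observe();print(s['ft_force'],s['grip_force'])"
```

```text
shift cm [-34.    -7.34   0.25] turn -0.005 pos [0.5283 0.3594 0.1489] tilt [ 0. -0. -1.] t 56.95 w 0.0352
[ 0.52829446  0.4567204  -0.75633148] 39.999792893067934
```

{"api": "play_rows", "payload": {"increments": "0 0 -0.5 0 1;0 0 -1 0 1;0 0 -2 0 1;0 0 -3 0 1;0 0 -3 0 1;0 0 -3 0 1;0 0 -2.5 0 1;0 0 -1.5 0 1;0 0 -0.5 0 1;0 0 0 0 1"}}

```text
time_s: 57.95
position: [0.528, 0.3594, 0.3194]
tcp_rot: [0.0, 0.709, 0.705, 0.0]
ft_force: [1.1, -0.6, -5.6]
gripper_width: 0.0355
grip_force: 40.0
```

{"api": "play_rows", "payload": {"increments": "-1 -0.2 0 0 1;-2 -0.4 0 0 1;-3.5 -0.8 0 0 1;-4 -0.9 0 0 1;-4 -0.9 0 0 1;-4 -0.9 0 0 1;-4 -0.9 0 0 1;-4 -0.9 0 0 1;-3.5 -0.7 0 0 1;-2 -0.4 0 0 1;-1 -0.2 0 0 1;-0.85 -0.2 0 0 1"}}

```text
time_s: 59.15
position: [0.4517, 0.0208, 0.3183]
tcp_rot: [-0.001, 0.709, 0.705, -0.0]
ft_force: [0.7, 1.0, -4.7]
gripper_width: 0.0351
grip_force: 40.0
```

{"api": "play_rows", "payload": {"increments": "0 0 1 0 1;0 0 2 0 1;0 0 3 0 1;0 0 3 0 1;0 0 3 0 1;0 0 2 0 1;0 0 1 0 1;0 0 0.8 0 1;0 0 0 0 1;0 0 0 0 1;0 0 0 0 1"}}

```text
time_s: 60.25
position: [0.4533, 0.0214, 0.162]
tcp_rot: [0.001, 0.709, 0.705, 0.001]
ft_force: [0.2, -0.1, -4.9]
gripper_width: 0.0353
grip_force: 40.0
```

```bash
python3 -c "
from h import *
to(.4532,.0209,.1459);s=observe();print(s['ft_force'],s['grip_force'])"
```

```text
shift cm [-0.05 -0.01  1.61] turn -0.005 pos [0.4533 0.0214 0.162 ] tilt [ 0.003  0.    -1.   ] t 60.25 w 0.0353
[ 0.19289425 -0.1460862  -4.94959849] 39.99865277786739
```

{"api": "play_rows", "payload": {"increments": "-0.05 0 0.5 0 1;0 0 0.4 0 1;0 0 0.3 0 1;0 0 0.2 0 1;0 0 0.15 0 1;0 0 0 0 1;0 0 0 0 1;0 0 0 0 1"}}

```text
time_s: 61.05
position: [0.4525, 0.0208, 0.1458]
tcp_rot: [0.0, 0.709, 0.705, 0.0]
ft_force: [-2.1, 1.3, 1.7]
gripper_width: 0.0353
grip_force: 40.0
```

```bash
python3 -c "
from h import *
to(.4532,.0209,.1459);s=observe();print(s['ft_force'],s['grip_force'])"
```

```text
shift cm [ 0.01  0.07 -0.01] turn -0.005 pos [0.4525 0.0208 0.1458] tilt [ 0.  0. -1.] t 61.05 w 0.0353
[-2.06486024  1.25809992  1.6945807 ] 40.00054353615269
```

{"api": "play_rows", "payload": {"increments": "0 0 0 0 0.6;0 0 0 0 0.5;0 0 0 0 0.3;0 0 0 0 0;0 0 0 0 0;0 0 0 0 0;0 0 -2 0 0;0 0 -4 0 0;0 0 -4 0 0;0 0 -4 0 0;0 0 -3 0 0;0 0 0 0 0"}}

```text
time_s: 62.25
position: [0.4546, 0.0209, 0.3198]
tcp_rot: [0.003, 0.709, 0.705, 0.003]
ft_force: [0.1, -0.3, 0.1]
gripper_width: 0.091
grip_force: 0.0
```

{"api": "play_rows", "payload": {"increments": "0 0 -2 0 0;0 0 0 0 0;0 0 0 0 0;0 0 0 0 0"}}

```text
time_s: 62.65
position: [0.4519, 0.0208, 0.3339]
tcp_rot: [-0.001, 0.709, 0.705, -0.001]
ft_force: [0.5, 0.4, -1.3]
gripper_width: 0.0915
grip_force: 0.0
```

```bash
python3 - <<'E'
from h import *
p=caps(.17,.19);print();caps(.142,.156);print();caps(.134,.148);cv2.imwrite('pics/w11.png',p)
q,_=snapshot('scene');cv2.imwrite('pics/s11.png',q);print(observe()['time_s'])
E
```

```text
[275. 194.] 812 [452.5  19.9] [0.4525 0.0209 0.1788]

[276. 177.] 88 [453.5  24.3] [0.4533 0.0339 0.1501]
[328. 257.] 1728 [515.1 -65. ] [ 0.5148 -0.0631  0.1475]

[349. 131.] 1487 [533.8  81.7] [0.5329 0.0821 0.14  ]
[275. 182.] 1043 [452.7  19.1] [0.4527 0.025  0.1372]
[327. 255.] 1323 [515.5 -64.7] [ 0.5143 -0.0613  0.1462]
62.85
```

View pics/s11.png

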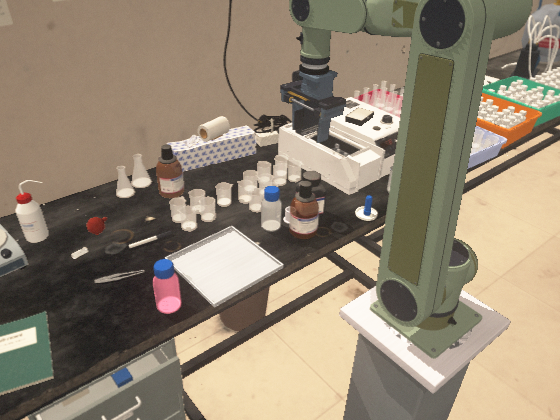

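Everything stands upright: amber (304,210), clear bottle (271,210), jar (315,190), and the tube in the dish (368,207). Each container is within about 1.5 mm of its starting spot. Handing in.

```bash
python3 -c "
from bench import *
print(job_done())"
```

```text
the job is handed in; nothing more can be done
None
```

The job is handed in: the tube stands upright within about 1.5 mm of the middle of the dish, the amber bottle, jar and clear bottle are back upright within about 1.5 mm of where they stood, the beaker and marker pen were not touched, and it took about 63 s of the 141 s allowed.

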